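Back off the gauge stand's knurled locking collar

TASK

The pressure gauge on the green test stand is to come out later, so loosen the knurled brass locking collar around it: push its rim round with a fingertip, anticlockwise seen from above, counting the turns, until the red dot has come round to the white line for the second time, and leave it there with the dot at the line. Leave the gauge seated in its socket and the loose parts around the stand where they are, and finish clear of everything.

Things in the scene. Friction and masses are not known exactly. Their poses are not given: they have to be found in the camera images.
- collar (a joint): turn of the brass locking collar about its vertical axis, rad, not wrapped, growing anticlockwise from above (loosening): 0 fully tight, red dot at the white line; 6.28 dot at the line the first time; 12.57 the second time. Starts 0.4 to 2.4 past tight. Turns with a steady light drag (0.06 N m, about 1.5 N at the rim), stays where it is left; stops at 0 and 16.3
- collar_mid (a point): centre of the collar, on its axis, half-way up: a brass ring 20 mm tall, 92 mm across the crests of its knurl, 85 mm across the grooves, bore 52 mm. The knurl is 16 vertical round ribs (radius 4 mm, 3.5 mm proud, 16.5 mm apart). It rides on a coarse thread and rises 3 mm for each turn; fully tight, this point is 54 mm above the desk top
- red_dot (a point): centre of the red dot, 11 mm across, painted on the collar's top face 34.5 mm from the axis; it turns with the collar
- white_line (a point): middle of the white line on the stand's base plate, a stripe 26 mm long and 6 mm wide pointing straight out from the collar's axis, 61 mm from it and 11 mm above the desk top; the x axis points away from the collar
- stand: fixed test stand, origin on the collar's axis at desk height, x axis along the white line: green base plate 150 (x) by 130 by 10 mm, round steel body 66 mm across under the collar, copper pipe 16 mm thick at 22 mm height reaching 75 mm out to -x. From 35 mm above the desk up, all the space around the collar is free
- gauge_mid (a point): middle of the pressure gauge's nickel-plated case: a face-up disc 40 mm across, 20 mm thick, white dial, on the collar's axis, its stem standing loose in the stand's socket, 24 mm deep. Its top is 88 mm above the desk top, 24 mm above the collar's top when tight. Leave it seated
- chimney: tinplate chimney stack standing upright on the desk, 84 mm tall, 42 mm across its foot; origin at the centre of its underside. Leave alone
- axle: black iron axle lying on the desk, 110 mm long along its x axis, 18 mm tall; origin on its underside at mid-length. Leave alone
- union_a: hexagonal brass pipe union standing on the desk, 26 mm across flats, 28 mm tall; origin at the centre of its underside. Leave alone
- union_b: second brass pipe union, the same
Mind the look-alikes: they are no part of the job. Of the things that look like the part that bears gauge_mid, the smallest one is meant.

How it is judged:
On the way, in this order (a step that is already met when the one before it is completed fails the run):
1. a fingertip is pushing the collar within its first turn (contact force between the fingers and collar above 0.3 N and value of joint collar below 6.28 rad), for 0.02 s.
2. the collar is one full turn off: the dot has passed the line once (value of joint collar above 6.3 rad), for 0.05 s.
3. the dot has come to the line the second time (value of joint collar above 12.17 rad), for 0.05 s.
At the end, for the whole second after the job is handed in: The collar rests two full turns off tight (joint 12.57 rad), the red dot within 0.40 rad (23 degrees) of the white line, and the gauge is still seated upright in its socket (not raised by more than 4 mm, not tilted by more than 0.2 rad) (value of joint collar between 12.17 and 12.97 rad and z of gauge_mid in the frame of white_line below 0.071 m and angle between gauge_mid's own z axis and vertical below 0.2 rad); the robot touches nothing.
It fails at once if the gauge is lifted out of its seat or tipped (z of gauge_mid in the frame of white_line above 0.074 m or angle between gauge_mid's own z axis and vertical above 0.3 rad).
It fails at once if a loose part beside the stand is moved by more than 15 mm (distance of any of chimney, axle, union_a, union_b from where it was at the start of the episode above 0.015 m).
It also fails if it takes over 61 s, if anything falls off the work surface, if the arm or the gripper's body presses on something with over 40 N, if the wrist force passes 120 N, or if a joint passes its speed limit or range.

ROBOT

A 6-joint arm with a two-finger parallel gripper is mounted at the origin on the work surface. World frame = base frame: x ahead of the robot, y to its left, z up, the work surface at z = 0. Lengths are in m, angles in rad, forces in N, time in s.
With the tool pointing down it reaches from about 0.35 to 0.85 m from the base axis. Payload 8.1 kg.
Tool frame: the origin (TCP) lies at the very end of the fingers, on their centre line; the grasp point (between the pads) lies 19 mm behind it; z points along the fingers, y is the direction in which the jaws open and shut (so a half turn about z gives the same grasp; the last joint's range is limited). The gripper opens to 93 mm and grips with 3 to 60 N. Pads are 15 mm wide; open, the fingers measure 128 mm over their backs; the gripper's body (75 mm by 188 mm) begins 65 mm behind the grasp point.
Start: joints at [-1.393, 0.13, 1.488, -0, 1.523, -0.085], TCP at [0.156, -0.579, 0.219] pointing down, gripper open.
Joint ranges: [-2.96, 2.96], [-0.89, 2.26], [0.02, 2.5], [-1.34, 4.48], [0, 2.73], [-2.66, 2.66]. Speed limits (rad/s): [2.39, 2.39, 2.79, 3.14, 3.14, 3.14].

INTERFACE

Orientations are given as a rotation vector (axis times angle).
In Python, from plant import * gives the robot as it stands.
- The arm moves only by the tool apply_moves, never from a script. Its argument "commands" is one flat list of numbers, 7 for each row, row after row: the shift along the world's x, y, z in cm, then the turn, a rotation vector about the world's x, y, z in rad, then the finger opening in cm, from 0 to 9.3. A call has 1 to 8 rows; each row shifts and turns the pose as measured when the row begins; what a row does not reach is not made up. A row lasts 1/8 s, in which the tool goes at most 62.5 mm and 10.7 degrees, less where a joint would pass 70% of its speed; a pose out of reach is approached as far as the arm can. A call with a gripper value outside its range is refused whole. The fingers move at their own pace and stop on an object; "squeeze" is the grip in N (left out, the last holds). Time passes only in rows, so rows that do not move let the fingers close. It gives the time, the measured TCP pose, the force and the opening at its end, in the units of the state.
- read_state(): the state, without advancing time (a new reading comes with each control period).
- read_camera(name): name is "side" or "top" or "wrist"; returns (picture, depth): 400x640x3 uint8, blue, green, red; 400x640 float32, m along the optical axis (not along the pixel's ray), 0 where there is no reading.
- camera_model(name): a dict with "intrinsics" (3x3 intrinsics, pixels), "dist_coeffs" ([k1, k2, p1, p2, k3] as OpenCV has them; the pictures are not rectified), "R" (3x3) and "t" (3): a world point X has camera coordinates R X + t. Camera axes: x right, y down, z forward; pixel columns grow to the right and rows downward; lengths in m; the calibration is good to about 2 mm. A picture is of the moment at which its call begins: read the wrist's pose just before it. camera_model takes no time and is no camera call; for the wrist camera it gives the pose at the moment of the call.
- close_job(): hands the job in, once; it reports no verdict.
Trained networks look in the newest picture that a camera, given by its name, has taken for a name from the list of things; names that differ only in an ending like _2 or _b are one class to them, and where a whole thing is asked for, a point or a joint stands for the part that bears it (a point fixed in the world has none). Each returns a list of dicts, best first, with "conf" (0 to 1); they miss things now and then, are a little off and sometimes report something else, mostly with a low value. They report only what shows in the picture. A call takes as long as a camera call. They do not tell look-alikes from the thing itself.
- find_in(query, camera): "point" ([x, y, z] in m, in the coordinates of the camera as it stood for that picture, good to about 4 mm: the middle of the surface that is visible of it).
- cut_out(query, camera): "mask" (400x640 bool, what is visible of it).
- spot_point(query, camera): "point" ([x, y, z] in m, in the coordinates of the camera as it stood for that picture, good to about 4 mm: a listed point, or the origin of a listed thing).
The state is a dict: "t": time; "q": joint angles; "dq": joint speeds; "joint_torque": joint torques, N m; "tool_pos": TCP position; "orientation": TCP orientation; "force": force on the tool from outside, world axes, zero at the start; "wrist_torque": the same for the moment, N m; "opening": finger opening in m.
Only numpy, scipy, OpenCV 4.12 (cv2) and the standard library are available. Lean on these libraries where they do the work, as an engineer would, in place of code of your own. Each camera call takes 0.05 s, during which the arm holds its last target. There are 200 camera calls.

## Working session

There is one attempt and no reset: what is moved stays moved. The work goes in short steps, Python scripts to look and compute and a tool call to move; the robot and the scene stay as the last step left them, time stands still between calls to the robot, and variables do not carry over. Pictures are saved under pics/ and viewed, about 8 in all and at most 12, crops included, and the job is handed in when it is done.

Besides the shell and the picture viewer there is one more tool, called as name(argument=value, ...) on one line, values as JSON. apply_moves: Moves the arm, as the interface text tells. Its arguments: {"type":"object","properties":{"commands":{"type":"array"},"squeeze":{"type":"number"}},"required":["commands"]}

```bash
mkdir -p pics; ls; cat > h.py <<'E'
from plant import *
import numpy as np, cv2
def w(p,m): return np.array(m["R"]).T@(np.array(p)-np.array(m["t"]))
E
python3 - <<'E'
from h import *
s=read_state(); print(s["t"],s["tool_pos"],s["orientation"],s["opening"])
ims=[]
for c in ["top","side"]:
    im,d=read_camera(c); m=camera_model(c); ims.append(im)
    for q in ["collar_mid","red_dot","white_line","gauge_mid","chimney","axle","union_a","stand"]:
        for r in spot_point(q,c)[:4]: print(c,q,round(r["conf"],2),w(r["point"],m).round(3))
cv2.imwrite("pics/a.png",ims[0]);cv2.imwrite("pics/b.png",ims[1])
E
```

```text
pics
0.0 [ 0.15579698 -0.57883465  0.21759308] [-3.11269388e+00 -4.11441625e-01  1.57039019e-04] 0.09322932227602257
top collar_mid 0.81 [ 0.587 -0.068  0.047]
top red_dot 0.94 [ 0.593 -0.038  0.062]
top white_line 0.68 [ 0.651 -0.078  0.01 ]
top gauge_mid 0.96 [ 0.427 -0.12   0.059]
top gauge_mid 0.92 [0.557 0.061 0.052]
top gauge_mid 0.71 [ 0.596 -0.074  0.073]
top gauge_mid 0.47 [ 0.632 -0.292 -0.001]
top chimney 0.87 [ 0.628 -0.294 -0.001]
top axle 0.67 [ 0.562 -0.246 -0.003]
top union_a 0.58 [ 0.609  0.122 -0.001]
top union_a 0.56 [0.72  0.1   0.002]
top stand 0.78 [ 0.595 -0.073 -0.001]
top stand 0.32 [ 0.588 -0.069  0.051]
side collar_mid 0.91 [ 0.592 -0.076  0.055]
side red_dot 0.97 [ 0.593 -0.036  0.066]
side white_line 0.95 [ 0.653 -0.077  0.007]
side gauge_mid 0.87 [ 0.435 -0.117  0.055]
side gauge_mid 0.86 [0.554 0.063 0.054]
side gauge_mid 0.74 [ 0.594 -0.069  0.076]
side gauge_mid 0.5 [ 0.609  0.12  -0.004]
side chimney 0.71 [ 0.633 -0.296  0.001]
side axle 0.79 [ 0.56  -0.25   0.004]
side union_a 0.66 [0.61  0.123 0.   ]
side union_a 0.45 [0.731 0.105 0.002]
side stand 0.8 [ 0.59  -0.074 -0.002]
```

View pics/a.png

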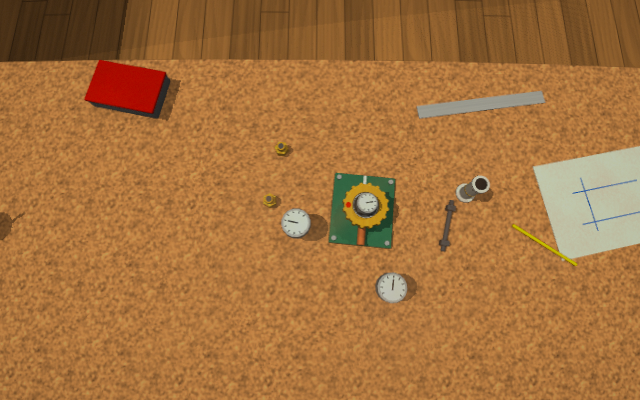

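View pics/b.png

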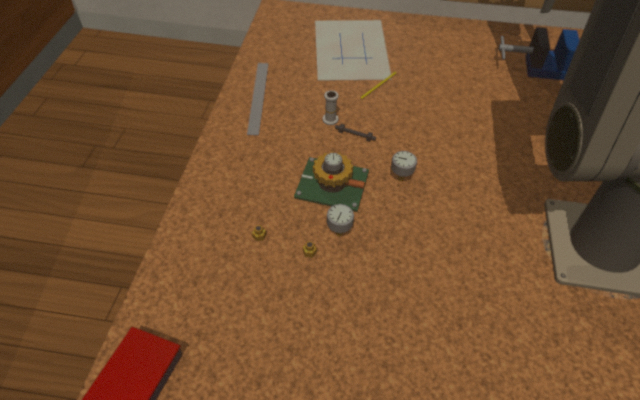

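The real gauge is the one on the stand, at about (0.593, -0.073). The collar's dot is near +90° and the line points along +x, so the collar starts at about 1.6 rad. I'll move in with the fingers closed.

apply_moves(commands=[4.2,4.2,0,0,0,-0.1,0,4.2,4.2,0,0,0,-0.12,0,4.2,4.2,0,0,0,-0.12,0,4.2,4.2,0,0,0,-0.12,0,4.2,4.2,0,0,0,-0.12,0,4.2,4.2,0,0,0,-0.12,0,4.2,4.2,0,0,0,-0.12,0,4.2,4.2,0,0,0,-0.12,0], squeeze=15)

```text
t: 1.9
tool_pos: [0.4974, -0.2353, 0.2196]
orientation: [2.94, -1.099, 0.004]
force: [-0.5, -0.6, 0.3]
opening: 0.0177
```

```bash
cat >> h.py <<'E'
from scipy.spatial.transform import Rotation as Ro
C=np.array([.593,-.073])
def pose():
    s=read_state(); M=Ro.from_rotvec(s["orientation"]).as_matrix()
    p=np.array(s["tool_pos"]); d=p[:2]-C
    print("t",round(s["t"],2),"p",p.round(4),"psi",np.degrees(np.arctan2(M[1,0],M[0,0])).round(1),"z",M[:,2].round(3),
     "R",(np.hypot(*d)*1e3).round(1),"phi",np.degrees(np.arctan2(d[1],d[0])).round(1),"F",np.round(s["force"],1),"q6",round(s["q"][5],2))
    return p,M,s
E
python3 - <<'E'
from h import *
pose(); m=camera_model("wrist"); im,d=read_camera("wrist"); cv2.imwrite("pics/c.png",im)
print((-np.array(m["R"]).T@np.array(m["t"])).round(3),np.array(m["R"]).round(2))
for q in ["collar_mid","red_dot","white_line","gauge_mid","stand"]:
    for r in spot_point(q,"wrist")[:3]: print(q,round(r["conf"],2),w(r["point"],m).round(4))
E
```

```text
t 1.9 p [ 0.4974 -0.2353  0.2196] psi -41.0 z [ 0.002 -0.003 -1.   ] R 188.3 phi -120.5 F [-0.5 -0.6  0.3] q6 1.75
[ 0.561 -0.29   0.386] [[-0.66 -0.75  0.  ]
 [-0.72  0.63  0.29]
 [-0.22  0.19 -0.96]]
red_dot 0.96 [ 0.59   -0.0392  0.0717]
white_line 0.77 [ 0.6545 -0.0797  0.0117]
white_line 0.2 [ 0.5933 -0.0409  0.0695]
gauge_mid 0.84 [ 0.594  -0.0691  0.0755]
gauge_mid 0.59 [0.5568 0.0639 0.0513]
stand 0.79 [ 0.5911 -0.0698  0.0031]
```

apply_moves(commands=[4.5,4.5,0,0,0,0,0,4.5,4.5,0,0,0,0,0,4.5,4.5,0,0,0,0,0,4.4,4.5,-2,0,0,0,0,0,0,-4,0,0,0,0,0,0,-4,0,0,0,0,0,0,-4,0,0,0,0,0,0,0,0,0,0,0])

```text
t: 3.2
tool_pos: [0.6725, -0.0716, 0.0778]
orientation: [2.93, -1.117, 0.008]
force: [-0.0, -0.1, 0.7]
opening: 0.0006
```

```bash
python3 - <<'E'
from h import *
pose(); m=camera_model("wrist"); im,d=read_camera("wrist"); cv2.imwrite("pics/d.png",im)
for q in ["collar_mid","red_dot","white_line","gauge_mid","stand"]:
    for r in spot_point(q,"wrist")[:2]: print(q,round(r["conf"],2),w(r["point"],m).round(4))
E
```

```text
t 3.2 p [ 0.6725 -0.0716  0.0778] psi -41.7 z [ 0.003 -0.007 -1.   ] R 79.6 phi 1.0 F [-0.  -0.1  0.7] q6 2.12
white_line 0.89 [ 0.6528 -0.0801  0.0116]
stand 0.91 [ 0.5897 -0.0719  0.0024]
stand 0.32 [ 0.6537 -0.08    0.0128]
```

View pics/d.png

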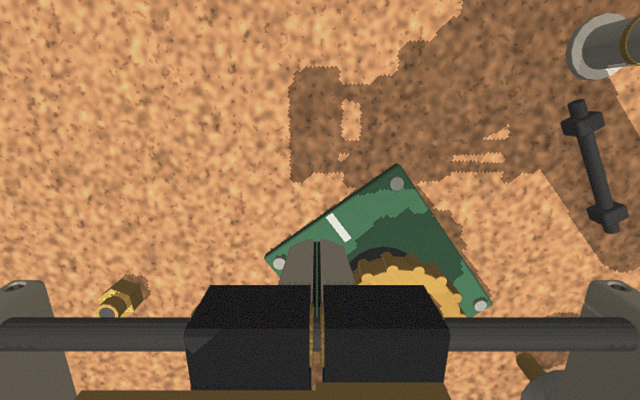

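apply_moves(commands=[0,0,-2,0,0,-0.1,0,0,0,-1.4,0,0,0,0,0,0,0,0,0,0,0,-0.6,0,0,0,0,0,0,-0.4,0,0,0,0,0,0])

```text
t: 4.12
tool_pos: [0.6712, -0.0713, 0.057]
orientation: [2.877, -1.257, 0.04]
force: [0.1, -0.2, -0.8]
opening: 0.0003
```

```bash
python3 -c "
from h import *
pose()"
```

```text
t 4.12 p [ 0.6712 -0.0713  0.057 ] psi -47.2 z [ 0.023 -0.012 -1.   ] R 78.2 phi 1.2 F [ 0.1 -0.2 -0.8] q6 2.22
```

apply_moves(commands=[-0.5,0,-0.8,-0.01,0.02,0,0,-0.5,0,-0.8,0,0,0,0,-0.5,0,-0.4,0,0,0,0])

```text
t: 4.5
tool_pos: [0.6556, -0.0714, 0.0368]
orientation: [2.861, -1.248, 0.018]
force: [0.5, 0.5, -0.2]
opening: 0.0004
```

```bash
python3 -c "
from h import *
pose()"
```

```text
t 4.5 p [ 0.6556 -0.0714  0.0368] psi -47.1 z [ 0.003 -0.023 -1.   ] R 62.6 phi 1.5 F [ 0.5  0.5 -0.2] q6 2.23
```

apply_moves(commands=[-0.3,0,0.3,0.01,0.01,0,0,-0.3,0,0.3,0,0,0,0])

```text
t: 4.75
tool_pos: [0.6501, -0.071, 0.0421]
orientation: [2.868, -1.25, -0.001]
force: [16.5, 0.0, -11.6]
opening: 0.0003
```

```bash
cat >> h.py <<'E'
def orbit(n=8,step=10,Rt=58,bias=0.0,zt=.043,off=-48.6):
    p,M,s=pose(); d=p[:2]-C; ph=np.arctan2(d[1],d[0]); R=np.hypot(*d); out=[]
    psi=np.arctan2(M[1,0],M[0,0]); z=M[:,2]; cor=np.cross(z,[0,0,-1])
    err=(ph+np.radians(off)-psi+np.pi)%(2*np.pi)-np.pi
    x=p[:2].copy(); st=np.radians(step)
    for k in range(n):
        f=(k+1)/3 if k<3 else 1
        r=R+(Rt-R)*min(f,1); ph+=st
        y=C+r*np.array([np.cos(ph),np.sin(ph)])
        dd=(y-x)-bias*np.array([np.cos(ph),np.sin(ph)]); x=y
        c=cor/2 if k<2 else cor*0
        out+=[*(dd*100).round(2),round((zt-p[2])*100/2,2) if k<2 else 0,c[0].round(3),c[1].round(3),round(min(st+(err/n),.185),3),0]
    print([float(v) for v in out])
E
python3 -c "
from h import *
orbit()"
```

```text
t 4.75 p [ 0.6501 -0.071   0.0421] psi -47.1 z [-0.006 -0.012 -1.   ] R 57.1 phi 2.0 F [ 16.5   0.  -11.6] q6 2.22
[1889.25, 401.85, 0.04, 0.006, -0.003, 0.176, 0.0, 1692.46, 1045.81, 0.04, 0.006, -0.003, 0.176, 0.0, 1332.41, 1623.84, 0.0, 0.0, -0.0, 0.176, 0.0, -608.14, 807.65, 0.0, 0.0, -0.0, 0.176, 0.0, -739.15, 689.78, 0.0, 0.0, -0.0, 0.176, 0.0, -847.7, 550.95, 0.0, 0.0, -0.0, 0.176, 0.0, -930.49, 395.38, 0.0, 0.0, -0.0, 0.176, 0.0, -985.01, 227.79, 0.0, 0.0, -0.0, 0.176, 0.0]
```

```bash
sed -i 's/Rt=58/Rt=.0575/' h.py; python3 -c "
from h import *
orbit()"
```

```text
t 4.75 p [ 0.6501 -0.071   0.0421] psi -47.1 z [-0.006 -0.012 -1.   ] R 57.1 phi 2.0 F [ 16.5   0.  -11.6] q6 2.22
[-0.11, 0.99, 0.04, 0.006, -0.003, 0.176, 0.0, -0.28, 0.96, 0.04, 0.006, -0.003, 0.176, 0.0, -0.44, 0.9, 0.0, 0.0, -0.0, 0.176, 0.0, -0.6, 0.8, 0.0, 0.0, -0.0, 0.176, 0.0, -0.73, 0.68, 0.0, 0.0, -0.0, 0.176, 0.0, -0.84, 0.55, 0.0, 0.0, -0.0, 0.176, 0.0, -0.92, 0.39, 0.0, 0.0, -0.0, 0.176, 0.0, -0.98, 0.23, 0.0, 0.0, -0.0, 0.176, 0.0]
```

apply_moves(commands=[-0.1,1.0,0,0,0,0.17,0,-0.3,0.95,0,0,0,0.17,0,-0.45,0.9,0,0,0,0.17,0,-0.6,0.8,0,0,0,0.17,0])

```text
t: 5.25
tool_pos: [0.6391, -0.0359, 0.0455]
orientation: [3.125, -0.194, 0.019]
force: [1.5, -0.2, -1.4]
opening: 0.0004
```

```bash
cat >> h.py <<'E'
def look():
    for c in ["top","side"]:
        im,d=read_camera(c); m=camera_model(c)
        cv2.imwrite("pics/%s_%d.png"%(c,int(read_state()["t"]*100)),im)
        for q in ["red_dot","gauge_mid"]:
            for r in spot_point(q,c)[:3]:
                x=w(r["point"],m); v=x[:2]-C
                if np.hypot(*v)<.06: print(c,q,round(r["conf"],2),x.round(3),"r",np.hypot(*v).round(3),"collar mod 2pi",round(((np.arctan2(v[1],v[0])+.1)%(2*np.pi)),2) if q=="red_dot" else "")
E
python3 -c "
from h import *
look();orbit()"
```

```text
top gauge_mid 0.74 [ 0.594 -0.072  0.074] r 0.001 collar mod 2pi 
side red_dot 0.83 [ 0.574 -0.038  0.062] r 0.04 collar mod 2pi 2.16
side gauge_mid 0.67 [ 0.596 -0.067  0.079] r 0.007 collar mod 2pi 
t 5.55 p [ 0.6389 -0.0362  0.0452] psi -7.6 z [ 0.01  -0.011 -1.   ] R 58.8 phi 38.8 F [0.8 1.  1.2] q6 1.58
[-0.74, 0.71, -0.11, 0.006, 0.005, 0.17, 0.0, -0.84, 0.56, -0.11, 0.006, 0.005, 0.17, 0.0, -0.92, 0.41, 0.0, 0.0, 0.0, 0.17, 0.0, -0.96, 0.28, 0.0, 0.0, 0.0, 0.17, 0.0, -1.0, 0.11, 0.0, 0.0, 0.0, 0.17, 0.0, -1.0, -0.07, 0.0, 0.0, 0.0, 0.17, 0.0, -0.97, -0.24, 0.0, 0.0, 0.0, 0.17, 0.0, -0.92, -0.4, 0.0, 0.0, 0.0, 0.17, 0.0]
```

It works: the collar went from 1.66 to 2.16. I'll continue with a slight inward bias.

apply_moves(commands=[-0.8,0.65,-0.1,0,0,0.17,0,-0.9,0.5,-0.1,0,0,0.17,0,-0.95,0.35,0,0,0,0.17,0,-1.0,0.2,0,0,0,0.17,0,-1.0,0.05,0,0,0,0.17,0,-1.0,-0.15,0,0,0,0.17,0,-0.95,-0.3,0,0,0,0.17,0,-0.9,-0.45,0,0,0,0.17,0])

```text
t: 6.55
tool_pos: [0.5695, -0.018, 0.0461]
orientation: [-2.531, -1.826, -0.047]
force: [-0.4, 7.1, 1.6]
opening: 0.0006
```

```bash
python3 -c "
from h import *
look();orbit(Rt=.056)"
```

```text
top red_dot 0.5 [ 0.563 -0.083  0.065] r 0.031 collar mod 2pi 3.56
t 6.85 p [ 0.569  -0.0183  0.046 ] psi 71.3 z [ 0.011  0.034 -0.999] R 59.7 phi 113.7 F [-4.1  8.6  4.2] q6 0.17
[-0.84, -0.6, -0.15, -0.017, 0.006, 0.161, 0.0, -0.71, -0.73, -0.15, -0.017, 0.006, 0.161, 0.0, -0.56, -0.82, 0.0, -0.0, 0.0, 0.161, 0.0, -0.51, -0.83, 0.0, -0.0, 0.0, 0.161, 0.0, -0.35, -0.91, 0.0, -0.0, 0.0, 0.161, 0.0, -0.19, -0.96, 0.0, -0.0, 0.0, 0.161, 0.0, -0.02, -0.98, 0.0, -0.0, 0.0, 0.161, 0.0, 0.15, -0.96, 0.0, -0.0, 0.0, 0.161, 0.0]
```

apply_moves(commands=[-0.85,-0.6,-0.1,-0.017,0.006,0.165,0,-0.7,-0.75,-0.1,-0.017,0.006,0.165,0,-0.55,-0.83,0,0,0,0.165,0,-0.45,-0.88,0,0,0,0.165,0,-0.3,-0.95,0,0,0,0.165,0,-0.12,-1.0,0,0,0,0.165,0,0.05,-1.0,0,0,0,0.165,0,0.22,-0.98,0,0,0,0.165,0])

```text
t: 7.85
tool_pos: [0.535, -0.0841, 0.044]
orientation: [-0.854, -3.0, 0.019]
force: [-2.6, 0.3, 2.3]
opening: 0.0005
```

```bash
python3 -c "
from h import *
look();orbit(Rt=.056)"
```

```text
side red_dot 0.97 [ 0.593 -0.102  0.066] r 0.029 collar mod 2pi 4.81
side gauge_mid 0.52 [ 0.596 -0.07   0.073] r 0.004 collar mod 2pi 
t 8.15 p [ 0.5351 -0.084   0.0438] psi 147.7 z [-0.024 -0.006 -1.   ] R 58.9 phi -169.2 F [-5.2 -1.7  2.8] q6 -1.24
[0.37, -0.95, -0.04, 0.003, -0.012, 0.163, 0.0, 0.52, -0.86, -0.04, 0.003, -0.012, 0.163, 0.0, 0.65, -0.74, 0.0, 0.0, -0.0, 0.163, 0.0, 0.7, -0.68, 0.0, 0.0, -0.0, 0.163, 0.0, 0.81, -0.55, 0.0, 0.0, -0.0, 0.163, 0.0, 0.89, -0.4, 0.0, 0.0, -0.0, 0.163, 0.0, 0.95, -0.24, 0.0, 0.0, -0.0, 0.163, 0.0, 0.97, -0.07, 0.0, 0.0, -0.0, 0.163, 0.0]
```

apply_moves(commands=[0.38,-0.95,0,0.003,-0.012,0.163,0,0.52,-0.86,0,0.003,-0.012,0.163,0,0.67,-0.74,0,0,0,0.163,0,0.75,-0.65,0,0,0,0.163,0,0.85,-0.5,0,0,0,0.163,0,0.93,-0.35,0,0,0,0.163,0,0.97,-0.2,0,0,0,0.163,0])

```text
t: 9.02
tool_pos: [0.5823, -0.1297, 0.0434]
orientation: [0.878, -3.011, 0.014]
force: [-1.5, -2.1, 0.4]
opening: 0.0006
```

```bash
python3 -c "
from h import *
look();orbit(Rt=.056)"
```

```text
top red_dot 0.56 [ 0.625 -0.087  0.067] r 0.035 collar mod 2pi 5.99
top gauge_mid 0.74 [ 0.595 -0.076  0.077] r 0.003 collar mod 2pi 
side red_dot 0.58 [ 0.628 -0.077  0.071] r 0.035 collar mod 2pi 6.28
side red_dot 0.38 [ 0.596 -0.07   0.076] r 0.004 collar mod 2pi 0.93
side gauge_mid 0.79 [ 0.593 -0.071  0.075] r 0.002 collar mod 2pi 
t 9.32 p [ 0.5822 -0.1295  0.0435] psi -147.8 z [-0.002 -0.01  -1.   ] R 57.5 phi -100.8 F [-0.3 -5.6 -0.1] q6 -2.43
[1.0, -0.05, -0.02, 0.005, -0.001, 0.171, 0.0, 0.98, 0.12, -0.02, 0.005, -0.001, 0.171, 0.0, 0.94, 0.29, 0.0, 0.0, -0.0, 0.171, 0.0, 0.89, 0.4, 0.0, 0.0, -0.0, 0.171, 0.0, 0.81, 0.55, 0.0, 0.0, -0.0, 0.171, 0.0, 0.7, 0.68, 0.0, 0.0, -0.0, 0.171, 0.0, 0.57, 0.79, 0.0, 0.0, -0.0, 0.171, 0.0, 0.43, 0.88, 0.0, 0.0, -0.0, 0.171, 0.0]
```

apply_moves(commands=[-0.2,-1.1,0,0,0,0,0,-0.2,-1.1,0,0,0,-0.185,0,1.2,0.1,0,0,0,-0.185,0,1.2,0.1,0,0,0,-0.185,0,1.2,0.15,0,0,0,-0.185,0,1.2,0.15,0,0,0,-0.185,0,1.2,0.2,0,0,0,-0.185,0,1.2,0.2,0,0,0,-0.185,0])

```text
t: 10.32
tool_pos: [0.6484, -0.1427, 0.0421]
orientation: [-1.162, -2.908, -0.0]
force: [-0.1, -0.3, 0.7]
opening: 0.0004
```

apply_moves(commands=[0.3,0.7,0,0,0,-0.185,0,0.3,0.7,0,0,0,-0.185,0,0.3,0.7,0,0,0,-0.185,0,0.3,0.7,0,0,0,-0.185,0,0.3,0.7,0,0,0,-0.185,0,0.3,0.7,0,0,0,-0.185,0,0.2,0.7,0,0,0,-0.185,0,0.2,0.7,0,0,0,-0.185,0])

```text
t: 11.32
tool_pos: [0.6683, -0.0855, 0.0399]
orientation: [-2.83, -1.335, -0.015]
force: [0.2, 0.2, 0.0]
opening: 0.0005
```

```bash
python3 -c "
from h import *
look();pose()"
```

```text
top red_dot 0.67 [ 0.649 -0.077  0.008] r 0.056 collar mod 2pi 0.03
top red_dot 0.42 [ 0.627 -0.085  0.065] r 0.036 collar mod 2pi 6.04
side red_dot 0.92 [ 0.627 -0.078  0.068] r 0.034 collar mod 2pi 6.24
side gauge_mid 0.54 [ 0.596 -0.07   0.072] r 0.004 collar mod 2pi 
t 11.62 p [ 0.6685 -0.086   0.0401] psi 51.2 z [ 0.004  0.015 -1.   ] R 76.7 phi -9.8 F [ 0.5 -0.9  0.6] q6 0.46
```

apply_moves(commands=[0.2,0,0.2,0,0,-0.185,0,0,0,0.1,0,0,-0.185,0,0,0,0,0,0,-0.185,0,0,0,0,0,0,-0.185,0,0,0,0,0,0,-0.185,0,0,0,0,0,0,-0.185,0,0,0,0,0,0,-0.185,0,0,0,0,0,0,-0.185,0])

```text
t: 12.62
tool_pos: [0.6697, -0.0894, 0.0431]
orientation: [-2.996, 0.938, -0.024]
force: [0.2, -0.6, -0.0]
opening: 0.0006
```

apply_moves(commands=[0,0,0,0,0,-0.185,0,-0.5,0.1,0,0,0,-0.185,0,-0.5,0.1,0,0,0,0,0,-0.5,0.1,0,0,0,0,0])

```text
t: 13.12
tool_pos: [0.6541, -0.0877, 0.0431]
orientation: [2.775, -1.471, 0.024]
force: [-0.8, -0.2, -0.3]
opening: 0.0006
```

```bash
python3 -c "
from h import *
orbit(Rt=.056,zt=.045)"
```

```text
t 13.12 p [ 0.6541 -0.0877  0.0431] psi -55.9 z [ 0.013 -0.008 -1.   ] R 62.8 phi -13.5 F [-0.8 -0.2 -0.3] q6 2.34
[-0.06, 1.1, 0.1, 0.004, 0.007, 0.161, 0.0, -0.25, 1.03, 0.1, 0.004, 0.007, 0.161, 0.0, -0.42, 0.93, 0.0, 0.0, 0.0, 0.161, 0.0, -0.36, 0.91, 0.0, 0.0, 0.0, 0.161, 0.0, -0.51, 0.83, 0.0, 0.0, 0.0, 0.161, 0.0, -0.65, 0.73, 0.0, 0.0, 0.0, 0.161, 0.0, -0.76, 0.61, 0.0, 0.0, 0.0, 0.161, 0.0, -0.86, 0.47, 0.0, 0.0, 0.0, 0.161, 0.0]
```

apply_moves(commands=[-0.4,0.5,0.1,0.004,0.007,0.1,0,-0.3,1.03,0.1,0.004,0.007,0.161,0,-0.35,0.97,0,0,0,0.165,0,-0.4,0.91,0,0,0,0.165,0,-0.55,0.83,0,0,0,0.165,0,-0.68,0.73,0,0,0,0.165,0,-0.78,0.61,0,0,0,0.165,0,-0.88,0.5,0,0,0,0.165,0])

```text
t: 14.12
tool_pos: [0.6248, -0.0248, 0.0486]
orientation: [-3.076, -0.544, -0.052]
force: [6.5, 5.5, -5.9]
opening: 0.0003
```

```bash
python3 -c "
from h import *
look();orbit(Rt=.056,zt=.045)"
```

```text
top red_dot 0.75 [ 0.616 -0.049  0.067] r 0.033 collar mod 2pi 0.92
top gauge_mid 0.76 [ 0.595 -0.072  0.076] r 0.002 collar mod 2pi 
side gauge_mid 0.53 [ 0.595 -0.071  0.076] r 0.003 collar mod 2pi 
t 14.43 p [ 0.6243 -0.0244  0.0486] psi 19.7 z [ 0.029  0.023 -0.999] R 57.8 phi 57.2 F [ 5.   7.2 -4.8] q6 1.08
[-0.92, 0.41, -0.18, -0.012, 0.014, 0.15, 0.0, -0.96, 0.25, -0.18, -0.012, 0.014, 0.15, 0.0, -0.98, 0.07, 0.0, -0.0, 0.0, 0.15, 0.0, -0.98, -0.04, 0.0, -0.0, 0.0, 0.15, 0.0, -0.95, -0.21, 0.0, -0.0, 0.0, 0.15, 0.0, -0.9, -0.37, 0.0, -0.0, 0.0, 0.15, 0.0, -0.83, -0.52, 0.0, -0.0, 0.0, 0.15, 0.0, -0.72, -0.66, 0.0, -0.0, 0.0, 0.15, 0.0]
```

apply_moves(commands=[-0.92,0.41,-0.2,-0.012,0.014,0.16,0,-0.96,0.25,-0.2,-0.012,0.014,0.16,0,-1.0,0.1,0,0,0,0.165,0,-1.0,-0.07,0,0,0,0.165,0,-0.97,-0.25,0,0,0,0.165,0,-0.9,-0.4,0,0,0,0.165,0,-0.83,-0.55,0,0,0,0.165,0,-0.72,-0.7,0,0,0,0.165,0])

```text
t: 15.42
tool_pos: [0.5519, -0.0307, 0.0469]
orientation: [-2.027, -2.387, -0.01]
force: [0.3, 1.2, 0.3]
opening: 0.0008
```

```bash
python3 -c "
from h import *
look();orbit(Rt=.056,zt=.045)"
```

```text
side red_dot 0.85 [ 0.572 -0.041  0.066] r 0.039 collar mod 2pi 2.26
side gauge_mid 0.68 [ 0.597 -0.069  0.076] r 0.006 collar mod 2pi 
t 15.72 p [ 0.5521 -0.0308  0.0467] psi 98.6 z [-0.004  0.011 -1.   ] R 58.7 phi 134.1 F [-3.6  1.1  1.9] q6 -0.31
[-0.6, -0.83, -0.08, -0.005, -0.002, 0.146, 0.0, -0.44, -0.9, -0.08, -0.005, -0.002, 0.146, 0.0, -0.27, -0.95, 0.0, -0.0, -0.0, 0.146, 0.0, -0.18, -0.96, 0.0, -0.0, -0.0, 0.146, 0.0, -0.01, -0.98, 0.0, -0.0, -0.0, 0.146, 0.0, 0.15, -0.96, 0.0, -0.0, -0.0, 0.146, 0.0, 0.32, -0.92, 0.0, -0.0, -0.0, 0.146, 0.0, 0.48, -0.85, 0.0, -0.0, -0.0, 0.146, 0.0]
```

apply_moves(commands=[-0.6,-0.83,-0.05,0,0,0.15,0,-0.42,-0.92,-0.05,0,0,0.155,0,-0.25,-0.98,0,0,0,0.155,0,-0.12,-1.0,0,0,0,0.155,0,0.05,-1.0,0,0,0,0.155,0,0.2,-0.98,0,0,0,0.155,0,0.37,-0.92,0,0,0,0.155,0,0.52,-0.85,0,0,0,0.155,0])

```text
t: 16.73
tool_pos: [0.5428, -0.102, 0.0458]
orientation: [-0.242, -3.1, 0.011]
force: [-7.0, -2.2, 6.1]
opening: 0.0003
```

```bash
python3 -c "
from h import *
look();orbit(Rt=.056,zt=.045)"
```

```text
top gauge_mid 0.41 [ 0.597 -0.074  0.077] r 0.004 collar mod 2pi 
side red_dot 0.98 [ 0.562 -0.082  0.066] r 0.032 collar mod 2pi 3.52
side gauge_mid 0.56 [ 0.595 -0.071  0.077] r 0.003 collar mod 2pi 
t 17.02 p [ 0.5431 -0.1026  0.0459] psi 170.8 z [-0.031 -0.006 -0.999] R 58.0 phi -149.3 F [-6.4 -4.   3.8] q6 -1.67
[0.64, -0.78, -0.04, 0.003, -0.016, 0.156, 0.0, 0.76, -0.65, -0.04, 0.003, -0.016, 0.156, 0.0, 0.85, -0.5, 0.0, 0.0, -0.0, 0.156, 0.0, 0.89, -0.4, 0.0, 0.0, -0.0, 0.156, 0.0, 0.95, -0.24, 0.0, 0.0, -0.0, 0.156, 0.0, 0.97, -0.07, 0.0, 0.0, -0.0, 0.156, 0.0, 0.97, 0.1, 0.0, 0.0, -0.0, 0.156, 0.0, 0.94, 0.26, 0.0, 0.0, -0.0, 0.156, 0.0]
```

apply_moves(commands=[0.64,-0.78,0,0.003,-0.016,0.15,0,0.76,-0.65,0,0.003,-0.016,0.15,0,0.87,-0.48,0,0,0,0.15,0,0.92,-0.37,0,0,0,0.15,0,0.97,-0.2,0,0,0,0.15,0,1.0,-0.02,0,0,0,0.13,0])

```text
t: 17.77
tool_pos: [0.5958, -0.1316, 0.0456]
orientation: [-1.129, 2.929, -0.015]
force: [-1.6, -0.6, 0.1]
opening: 0.0003
```

```bash
python3 -c "
from h import *
look();orbit(Rt=.056,zt=.045)"
```

```text
top red_dot 0.86 [ 0.591 -0.108  0.068] r 0.035 collar mod 2pi 4.74
top gauge_mid 0.5 [ 0.597 -0.076  0.076] r 0.005 collar mod 2pi 
side red_dot 0.63 [ 0.592 -0.104  0.069] r 0.031 collar mod 2pi 4.78
side gauge_mid 0.73 [ 0.597 -0.071  0.077] r 0.004 collar mod 2pi 
t 18.07 p [ 0.5952 -0.1311  0.0456] psi -138.2 z [ 0.006 -0.008 -1.   ] R 58.1 phi -87.9 F [ 0.5 -0.8 -0. ] q6 -2.6
[0.99, 0.2, -0.03, 0.004, 0.003, 0.178, 0.0, 0.93, 0.36, -0.03, 0.004, 0.003, 0.178, 0.0, 0.84, 0.51, 0.0, 0.0, 0.0, 0.178, 0.0, 0.78, 0.59, 0.0, 0.0, 0.0, 0.178, 0.0, 0.66, 0.72, 0.0, 0.0, 0.0, 0.178, 0.0, 0.53, 0.82, 0.0, 0.0, 0.0, 0.178, 0.0, 0.38, 0.9, 0.0, 0.0, 0.0, 0.178, 0.0, 0.22, 0.95, 0.0, 0.0, 0.0, 0.178, 0.0]
```

apply_moves(commands=[0,-1.0,0,0,0,0,0,0,-1.0,0,0,0,-0.185,0,0,-0.2,0,0,0,-0.185,0,0,0,0,0,0,-0.185,0,0,0,0,0,0,-0.185,0,0,0,0,0,0,-0.185,0,0,0,0,0,0,-0.185,0,0,0,0,0,0,-0.185,0])

```text
t: 19.08
tool_pos: [0.5938, -0.1586, 0.0463]
orientation: [-0.91, -3.004, 0.017]
force: [0.0, -0.3, 0.1]
opening: 0.0003
```

apply_moves(commands=[0,0,0,0,0,-0.185,0,0,0,0,0,0,-0.185,0,0,0,0,0,0,-0.185,0,0,0,0,0,0,-0.185,0,0,0,0,0,0,-0.185,0,0,0,0,0,0,-0.185,0,0,0,0,0,0,-0.185,0,0,0,0,0,0,-0.185,0])

```text
t: 20.08
tool_pos: [0.5924, -0.1641, 0.0471]
orientation: [-2.709, -1.575, 0.011]
force: [0.3, -0.1, -0.4]
opening: 0.0002
```

```bash
python3 -c "
from h import *
look();pose()"
```

```text
top red_dot 0.75 [ 0.591 -0.11   0.071] r 0.037 collar mod 2pi 4.77
side red_dot 0.61 [ 0.592 -0.106  0.063] r 0.033 collar mod 2pi 4.8
side gauge_mid 0.52 [ 0.593 -0.07   0.077] r 0.003 collar mod 2pi 
t 20.38 p [ 0.5925 -0.1636  0.047 ] psi 61.0 z [-0.01   0.004 -1.   ] R 90.6 phi -90.3 F [-0.3  0.9 -0.5] q6 0.15
```

apply_moves(commands=[0,0.8,0,0,0,-0.17,0,0,0.8,0,0,0,-0.17,0,0,0.7,0,0,0,0,0,0,0.6,0,0,0,0,0])

```text
t: 20.88
tool_pos: [0.5924, -0.1343, 0.047]
orientation: [-2.928, -1.114, 0.009]
force: [0.5, 0.7, -0.4]
opening: 0.0007
```

```bash
python3 -c "
from h import *
orbit(Rt=.056,zt=.046,off=131.4)"
```

```text
t 20.88 p [ 0.5924 -0.1343  0.047 ] psi 41.7 z [-0.008  0.006 -1.   ] R 61.3 phi -90.6 F [ 0.5  0.7 -0.4] q6 0.53
[1.04, 0.26, -0.05, -0.003, -0.004, 0.173, 0.0, 0.95, 0.43, -0.05, -0.003, -0.004, 0.173, 0.0, 0.83, 0.57, 0.0, -0.0, -0.0, 0.173, 0.0, 0.8, 0.55, 0.0, -0.0, -0.0, 0.173, 0.0, 0.7, 0.68, 0.0, -0.0, -0.0, 0.173, 0.0, 0.57, 0.79, 0.0, -0.0, -0.0, 0.173, 0.0, 0.42, 0.88, 0.0, -0.0, -0.0, 0.173, 0.0, 0.26, 0.94, 0.0, -0.0, -0.0, 0.173, 0.0]
```

apply_moves(commands=[0.6,0.45,-0.05,0,0,0.12,0,0.97,0.43,-0.05,0,0,0.17,0,0.9,0.52,0,0,0,0.17,0,0.82,0.57,0,0,0,0.17,0,0.7,0.7,0,0,0,0.17,0,0.57,0.8,0,0,0,0.17,0,0.42,0.9,0,0,0,0.17,0])

```text
t: 21.75
tool_pos: [0.6455, -0.0968, 0.0477]
orientation: [1.784, 2.575, -0.015]
force: [2.1, -3.1, -1.9]
opening: 0.0003
```

```bash
python3 -c "
from h import *
look();orbit(Rt=.056,zt=.046,off=131.4)"
```

```text
top red_dot 0.55 [ 0.623 -0.091  0.067] r 0.035 collar mod 2pi 5.83
top gauge_mid 0.58 [ 0.596 -0.073  0.075] r 0.003 collar mod 2pi 
side red_dot 0.82 [ 0.622 -0.086  0.067] r 0.032 collar mod 2pi 5.96
side gauge_mid 0.84 [ 0.595 -0.069  0.077] r 0.005 collar mod 2pi 
side gauge_mid 0.75 [ 0.591 -0.075  0.06 ] r 0.002 collar mod 2pi 
t 22.05 p [ 0.6453 -0.0966  0.0479] psi 109.9 z [ 0.002 -0.012 -1.   ] R 57.4 phi -24.3 F [ 4.9 -0.6 -1.9] q6 -0.56
[0.28, 0.96, -0.09, 0.006, 0.001, 0.169, 0.0, 0.11, 0.98, -0.09, 0.006, 0.001, 0.169, 0.0, -0.06, 0.98, 0.0, 0.0, 0.0, 0.169, 0.0, -0.18, 0.96, 0.0, 0.0, 0.0, 0.169, 0.0, -0.35, 0.91, 0.0, 0.0, 0.0, 0.169, 0.0, -0.5, 0.84, 0.0, 0.0, 0.0, 0.169, 0.0, -0.64, 0.74, 0.0, 0.0, 0.0, 0.169, 0.0, -0.76, 0.62, 0.0, 0.0, 0.0, 0.169, 0.0]
```

apply_moves(commands=[0.28,0.96,0,0,0,0.16,0,0.08,1.0,0,0,0,0.16,0])

```text
t: 22.3
tool_pos: [0.6502, -0.0791, 0.0485]
orientation: [1.362, 2.816, -0.011]
force: [8.5, -2.2, -3.7]
opening: 0.0007
```

```bash
python3 -c "
from h import *
look();orbit(n=3,Rt=.056,zt=.046,off=131.4)"; ls -t pics|head -3
```

```text
top red_dot 0.96 [ 0.629 -0.087  0.066] r 0.038 collar mod 2pi 6.01
top gauge_mid 0.54 [ 0.594 -0.072  0.077] r 0.002 collar mod 2pi 
side red_dot 0.57 [ 0.626 -0.078  0.07 ] r 0.034 collar mod 2pi 6.25
side gauge_mid 0.84 [ 0.594 -0.073  0.076] r 0.001 collar mod 2pi 
t 22.6 p [ 0.6503 -0.0784  0.0485] psi 128.1 z [ 0.01  -0.011 -1.   ] R 57.5 phi -5.3 F [ 8.1 -0.1 -4.1] q6 -0.85
[-0.04, 1.0, -0.13, 0.006, 0.005, 0.163, 0.0, -0.22, 0.97, -0.13, 0.006, 0.005, 0.163, 0.0, -0.38, 0.91, 0.0, 0.0, 0.0, 0.163, 0.0]
side_2250.png
top_2235.png
side_2195.png
```

apply_moves(commands=[-0.1,0.7,0,0,0,0.1,0,1.0,0,0,0,0,0,0,2.0,0,0,0,0,0,0,3.0,0,0,0,0,0,0,0,0,5,0,0,0,0,0,0,5,0,0,0,0,0,0,5,0,0,0,0,0,-5,5,0,0,0,0])

```text
t: 23.6
tool_pos: [0.7035, -0.1143, 0.2351]
orientation: [-1.254, -2.868, 0.017]
force: [1.0, -1.2, 0.1]
opening: 0.0007
```

```bash
python3 -c "
from h import *
look();pose()
for c in ['top','side','wrist']:
    im,d=read_camera(c);m=camera_model(c)
    if c=='wrist': cv2.imwrite('pics/w1.png',im)
    r,_=cv2.Rodrigues(np.array(m['R'])); 
    u,_=cv2.projectPoints(np.array([[C[0],C[1],.07]]),r,np.array(m['t']),np.array(m['intrinsics']),np.array(m['dist_coeffs'],float)); u=u.ravel().astype(int)
    k=im[max(u[1]-50,0):u[1]+50,max(u[0]-50,0):u[0]+50]; cv2.imwrite('pics/crop_%s.png'%c,cv2.resize(k,(400,400),interpolation=cv2.INTER_CUBIC)) if k.size else 0
    print(c,u)
    for q in ['white_line','red_dot','chimney','axle','union_a']:
        for x in spot_point(q,c)[:2]: print(q,round(x['conf'],2),w(x['point'],m).round(3))
a=[cv2.imread('pics/crop_%s.png'%c) for c in ['top','side']]; cv2.imwrite('pics/e.png',np.hstack(a))
"
```

```text
top red_dot 0.92 [ 0.627 -0.078  0.068] r 0.034 collar mod 2pi 6.25
top gauge_mid 0.62 [ 0.595 -0.074  0.073] r 0.002 collar mod 2pi 
side red_dot 0.73 [ 0.628 -0.072  0.071] r 0.035 collar mod 2pi 0.12
side gauge_mid 0.69 [ 0.594 -0.071  0.076] r 0.002 collar mod 2pi 
t 23.9 p [ 0.7025 -0.1162  0.2312] psi 132.6 z [-0.018 -0.005 -1.   ] R 117.7 phi -21.5 F [-0.7  0.1 -0.2] q6 -0.98
top [366 202]
white_line 0.84 [ 0.651 -0.08   0.008]
red_dot 0.55 [ 0.627 -0.078  0.07 ]
union_a 0.71 [ 0.724  0.101 -0.001]
union_a 0.55 [0.609 0.122 0.002]
side [332 163]
white_line 0.86 [ 0.651 -0.078  0.01 ]
white_line 0.24 [ 0.588 -0.077  0.063]
red_dot 0.55 [ 0.628 -0.073  0.069]
chimney 0.72 [ 0.635 -0.294 -0.004]
axle 0.75 [ 0.561 -0.246  0.006]
union_a 0.7 [0.611 0.126 0.001]
union_a 0.52 [ 0.73   0.104 -0.001]
wrist [264  73]
white_line 0.57 [ 0.653 -0.081  0.009]
white_line 0.52 [ 0.562 -0.25   0.005]
red_dot 0.7 [ 0.625 -0.08   0.073]
chimney 0.65 [ 0.632 -0.299 -0.003]
axle 0.73 [ 0.564 -0.246 -0.001]
union_a 0.78 [ 0.727  0.101 -0.002]
```

View pics/e.png

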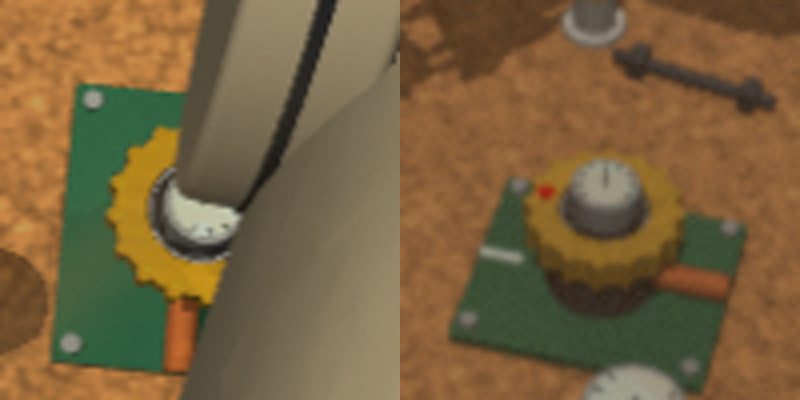

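The side picture shows the red dot at about (545, 190), in line with the white stripe at (500, 255). The gauge is upright, and the dot sits at about 70 mm, which matches two turns of rise. I'm handing in.

```bash
python3 -c "
from h import *
s=read_state();print(s['t'],s['dq'],s['force']);print(close_job())"
```

```text
24.8 [-1.47275879e-03  2.14085395e-03  8.41686648e-04  1.51439502e-03
  1.87930897e-03  2.72514752e-05] [-0.23171892  0.12185615  0.76911266]
the job is handed in; nothing more can be done
None
```

I turned the collar anticlockwise from about 1.66 rad to two full turns off tight (12.57 rad), and the red dot now sits at the white line. I pushed the rim with the closed fingertips in three strokes, checking the dot in the pictures after nearly every move. The job was handed in at 24.8 s of the 61 s allowed.

**Turn:** The last readings put the collar between 6.25 and 6.40 rad past the first turn, so 12.53 to 12.69 in all. Both are well inside the 0.40 rad limit. The top and side cameras differed by up to 0.24 rad along the way, and by 0.15 rad in this last pair. The dot's height of about 70 mm, against 64 mm when tight, also fits two turns.

**Gauge and loose parts:** The side picture shows the gauge upright and seated. The unions, axle and chimney measured within about 6 mm of where they started, which is within measuring error.

**Arm:** It finished at rest, with the fingertips 0.23 m above the desk and clear of everything. In the last top picture the arm covered part of the collar, so I judged the final alignment by eye from the side picture alone.

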